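# Grease the bearing block through its guard

## Robot

A 6-joint arm with a two-finger parallel gripper is mounted at the origin on a cart in front of the work surface, level with it; the furniture and walls round the work are solid. World frame = base frame: x ahead of the robot, y to its left, z up, the work surface at z = 0. Lengths are in m, angles in rad, forces in N, time in s.
With the tool pointing down it reaches from about 0.35 to 0.775 m from the base axis. Payload 5.5 kg.
Tool frame: the origin (TCP) lies at the very end of the fingers, on their centre line; the grasp point (between the pads) lies 19 mm behind it; z points along the fingers, y is the line along which they close (so a half turn about z gives the same grasp; the last joint's range is limited). The gripper opens to 85 mm and grips with 20 to 120 N. Pads are 22 mm wide; open, the fingers measure 114 mm over their backs; the gripper's body (76 mm by 85 mm) begins 54 mm behind the grasp point. The pads swing forward as they close: fully open they stand 13 mm farther back than shut.
Start: joints at [-0.14, 0.313, 0.046, 1.304, 0, 1.431], TCP at [0.575, -0, 0.231] pointing down, gripper open.
Joint ranges: [-2.76, 2.76], [-0.86, 1.69], [-1.03, 1.26], [-2.2, 2.34], [-1.47, 1.5], [-3.14, 3.14]. Speed limits (rad/s): [2.57, 2.57, 3.14, 3.14, 3.14, 3.14].

## Interface

Orientations are given as a unit quaternion [w, x, y, z].
In Python, from workcell import get_state, read_camera, hand_in gives the robot as it stands.
- The arm moves only by the tool send_rows, never from a script. Its argument "increments" is a list of rows, each an object of numbers: "dx", "dy", "dz": the shift along the world's x, y, z in units of 25 mm (1.0 is 25 mm); "roll": the turn about the world's z in units of 8 degrees (1.0 is 8 degrees); "claw": the opening, from -1 (shut) to 1 (fully open). In form: [{"dx": .., "dy": .., "dz": .., "roll": .., "claw": ..}, ...]. A call has exactly 5 rows; each row is the pose to reach, as a shift and turn from the pose commanded when the call began; what a row does not reach only later rows make up. A row lasts 1/8 s, in which the tool goes at most 62.5 mm and 10.7 degrees, less where a joint would pass 70% of its speed; a pose out of reach is approached as far as the arm can. A call with a gripper value outside its range is refused whole. The fingers move at their own pace and stop on an object; "grip_force" is the grip in N (left out, the last holds). Time passes only in rows, so rows that repeat a pose let the fingers close, or fill a call up. It gives the time, the measured TCP pose, the force, the opening and the grip force at its end, in the units of the state.
- get_state(): the state, without advancing time (a new reading comes with each control period).
- read_camera(name): name is "scene" or "side" or "wrist"; returns a dict with "image" (400x640x3 uint8, blue, green, red), "fx", "fy", "cx", "cy" (pixels), "world_to_cam" (4x4, takes a point from world to camera coordinates). Camera axes: x right, y up, looking along -z (the intrinsics and any distortion apply to the point x, -y, -z); pixel columns grow to the right and rows downward; lengths in m; the calibration is good to about 2 mm. A picture is of the moment at which its call begins. There is no depth.
- hand_in(): hands the job in; it is judged then, once.
The state is a dict: "clock": time; "joint_pos": joint angles; "qvel": joint speeds; "tau": joint torques, N m; "tcp_pos": TCP position; "orientation": TCP orientation; "wrist_force": force on the tool from outside, world axes, zero at the start; "ft_torque": the same for the moment, N m; "finger_gap": finger opening in m; "grip_force": force on a finger pad.
Only numpy, scipy, OpenCV 4.12 (cv2) and the standard library are available. Lean on these libraries where they do the work, as an engineer would, in place of code of your own. Each camera call takes 0.05 s, during which the arm holds its last target. There are 200 camera calls.

## Task

Take the push-type grease gun out of its holder, pass its coupler through the hole in the bearing block's guard plate and press it squarely onto the tilted grease nipple until it snaps home. Then keep pushing the handle about half way down its spring stroke, not to the stop, and finish holding it there: the program ends with the gun still gripped and pressed. Leave the other things on the bench where they are.

Things in the scene. Friction and masses are not known exactly. Their poses are not given: they have to be found in the camera images.
- grease_gun: Push-type hand grease gun, loose, about 0.37 kg, 134 mm long, upright in the holder, coupler mouth down. Origin: centre of the mouth while the spring is out; z runs from mouth to handle. Along z (mm): 24 mm round steel coupler head 0-44, 14 mm rod 44-66, 20 mm bush 66-74, 44 mm round collar 74-80, black square grip 80-130, cap to 134. Bush, collar and grip are the handle.
- plunger (a joint): How far the handle of the grease gun is pushed down onto its coupler, in m: 0 = spring fully out (as at the start), 0.016 = bottomed. Spring 4.9 N at 0, plus 0.7 N per mm (10.5 N at 8 mm, 16 N at 16 mm).
- coupler_mouth (a point): Centre of the coupler's mouth (end face of the 24 mm head); it moves with the head. Distance along the gun's z from here to the collar's top face: 80 mm minus the plunger value.
- coupler_seat (a point): Point on the coupler's axis 13 mm inside its mouth, where the centre of the nipple's ball lies once snapped home. The mouth is a 20 mm funnel narrowing to a 15 mm bore with four spring jaws; snapping over the ball takes about 7 N along the axis, so the gun's spring yields about 3 mm first.
- nipple: Fixed steel grease nipple on the bearing block: 12 mm ball head on a 7 mm neck that is free for 21 mm below the ball's centre. Origin: ball centre; z is the nipple's axis, outwards, leaning 30 degrees from vertical towards the block's -x side. The jaws touch when coupler_seat is about 10 mm short of the ball's centre; pressed on, the coupler jumps home over the last 5 or 6 mm and stays on.
- guard_hole (a point): Centre of the 30 mm round hole in the outer face of the aluminium guard plate (50x66 mm, 4 mm thick, square to the nipple's axis, on two side straps). It lies on the nipple's axis, 24 mm outwards of the ball's centre.
- bearing_block: Grey bearing block screwed to the bench, fixed: base 74x110x12 mm, housing about 55 mm high with a steel shaft stub crosswise, nipple and guard on top; highest point about 125 mm. Origin at bench level under the block; the nipple leans towards its -x side (to the robot's left and somewhat towards it).
- gun_holder: Dark steel holder fixed to the bench: base 72x72x4 mm, upright square tube 36x36 mm outside, 27x27 mm inside, rim 50 mm high, inner floor at 6 mm. Origin at bench level on the tube's axis. The gun's head stands 44 mm deep in it.
- padlock_big: Bystander: brass padlock lying flat, 67x44x15 mm; origin under its centre.
- cylinder_brass: Bystander: brass double-ended lock cylinder, 17x69x44 mm; origin under its centre.
- screwdriver_red: Bystander: screwdriver with red handle lying crosswise, 26x192x29 mm; origin under its centre.
- file_small: Bystander: file with wooden handle lying crosswise, 29x215x29 mm; origin under its centre.
- carton_white: Bystander: small white carton, 56x86x40 mm; origin under its centre.
- padlock_small: Bystander: small brass padlock lying flat, 49x32x11 mm; origin under its centre.
- gun_grip (a point): Middle of the gun's square grip, 105 mm from the origin along the gun's z: 30x30 mm across flats that face the gun's x and y, 50 mm long. The collar below it bears on the fingertips when pushing. The handle slides over the rod towards the mouth against the gun's spring.
There are look-alikes about, which are no part of the job. Leave any red look-alike of the grease_gun alone.

How it is judged:
By the outcome, as a careful person would: the job done as asked, in the order asked, and still so for the second after the job is handed in, while the arm keeps its last pose, push and grip.
It also fails if it takes over 38 s, if anything falls off the work surface, if the arm or the gripper's body presses on something with over 40 N, if the wrist force passes 120 N, or if a joint passes its speed limit or range.

## Working session

There is one attempt and no reset: what is moved stays moved. The work goes in short steps, Python scripts to look and compute and a tool call to move; the robot and the scene stay as the last step left them, time stands still between calls to the robot, and variables do not carry over. Pictures are saved under pics/ and viewed, at most 10 in all, crops included, and the job is handed in when it is done.

Besides the shell and the picture viewer there is one more tool, called after "Emit:" as a command line: name --argument value ..., lists and objects as JSON in quotes. send_rows: Moves the arm, as the interface text tells. Its arguments: {"type":"object","properties":{"increments":{"type":"array","items":{"type":"object","properties":{"dx":{"type":"number"},"dy":{"type":"number"},"dz":{"type":"number"},"roll":{"type":"number"},"claw":{"type":"number"}}}},"grip_force":{"type":"number"}},"required":["increments"]}

```bash
mkdir -p pics; ls; cat > h.py <<'E'
import numpy as np, cv2
from workcell import get_state, read_camera
def snap(n,tag):
    c=read_camera(n); cv2.imwrite(f'pics/{tag}.png',c['image']); np.save(f'pics/{tag}.npy',{k:c[k] for k in c},allow_pickle=True); return c
def ray(c,u,v):
    M=np.array(c['world_to_cam']); R=M[:3,:3]; o=-R.T@M[:3,3]
    d=R.T@np.array([(u-c['cx'])/c['fx'],-(v-c['cy'])/c['fy'],-1.]); return o,d/np.linalg.norm(d)
def onplane(c,u,v,z):
    o,d=ray(c,u,v); return o+d*(z-o[2])/d[2]
def tri(*rs):
    A=sum(np.eye(3)-np.outer(d,d) for o,d in rs); b=sum((np.eye(3)-np.outer(d,d))@o for o,d in rs)
    p=np.linalg.solve(A,b); return p,[float(np.linalg.norm((np.eye(3)-np.outer(d,d))@(p-o))) for o,d in rs]
def proj(c,p):
    q=np.array(c['world_to_cam'])@np.r_[p,1]; return c['cx']+c['fx']*q[0]/-q[2], c['cy']-c['fy']*q[1]/-q[2]
E
python3 - <<'E'
from h import *
s=get_state(); print(s)
for n in('scene','side','wrist'):
    c=snap(n,n+'0'); print(n,[k for k in c],c['fx'],c['cx'],c['cy'],np.round(ray(c,320,200),3).tolist())
E
```

```text
pics
{'clock': 0.0, 'joint_pos': array([-1.39594280e-01,  3.14014736e-01,  4.49550127e-02,  1.30358143e+00,
       -1.88271608e-05,  1.43120204e+00]), 'qvel': array([ 0.00105933, -0.00190865, -0.00064738,  0.00135138, -0.00050236,
        0.00031882]), 'tau': array([-2.90074182e-03, -4.80629075e+01,  2.98531097e+01,  1.95313990e-02,
       -3.83516899e-04, -4.27451073e-05]), 'tcp_pos': array([5.74484480e-01, 6.03875966e-05, 2.30390907e-01]), 'orientation': array([-7.30987073e-04,  7.07106472e-01,  7.07106489e-01, -5.62662369e-04]), 'wrist_force': array([ 0.19168638,  0.1412067 , -0.15525095]), 'ft_torque': array([-0.03476133,  0.03803654,  0.00018875]), 'grip_force': 0.0, 'finger_gap': 0.08511888448924614}
scene ['image', 'fx', 'fy', 'cx', 'cy', 'world_to_cam'] 418.834491950698 317.7428010896095 198.29122365182334 [[0.228, 0.66, 0.904], [0.261, -0.553, -0.791]]
side ['image', 'fx', 'fy', 'cx', 'cy', 'world_to_cam'] 365.8633833694637 323.5708868302888 204.344283151071 [[0.095, -0.514, 0.739], [0.41, 0.629, -0.661]]
wrist ['image', 'fx', 'fy', 'cx', 'cy', 'world_to_cam'] 348.6759971985155 320.2450263392925 196.66770614071444 [[0.575, 0.07, 0.373], [-0.002, -0.285, -0.959]]
```

View pics/scene0.png

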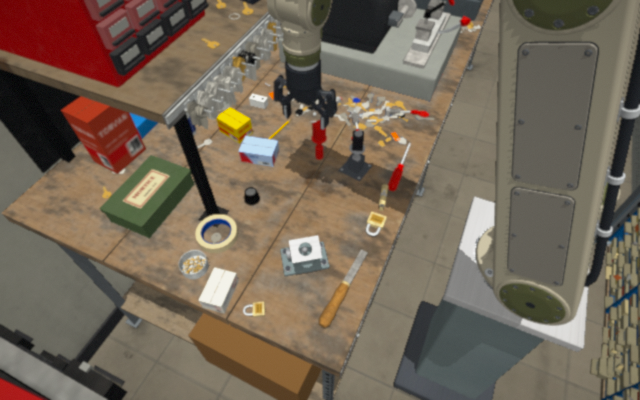

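View pics/side0.png

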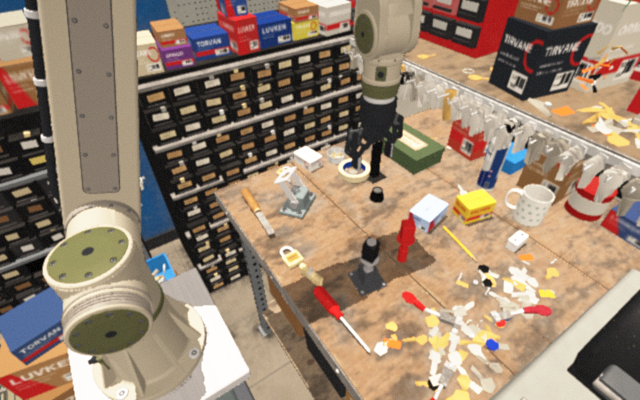

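The scene view shows the black gun in its dark holder at (357,148), and the side view has it at about (370,258). The red look-alike stands free at scene (319,138) and side (405,240), and there is a small black knob at scene (252,195). The bearing block is at scene (303,253) and side (292,185). The black gun in the holder fits the description, so I'll enlarge it and the block to confirm.

```bash
python3 - <<'E'
from h import *
S=cv2.imread('pics/scene0.png');D=cv2.imread('pics/side0.png')
def cr(I,x,y,w=66,h=50): return cv2.resize(I[y:y+h,x:x+w],(396,300),interpolation=cv2.INTER_CUBIC)
cv2.imwrite('pics/crop1.png',np.vstack([np.hstack([cr(S,325,135),cr(D,338,233,80,60)]),np.hstack([cr(S,272,228),cr(D,260,162,66,50)])]))
E
```

```text
(no output)
```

View pics/crop1.png

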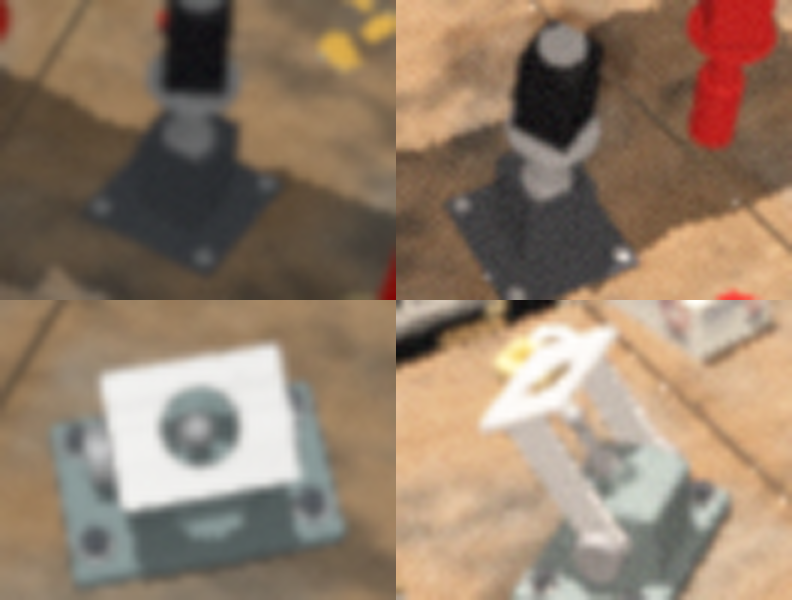

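View pics/wrist0.png

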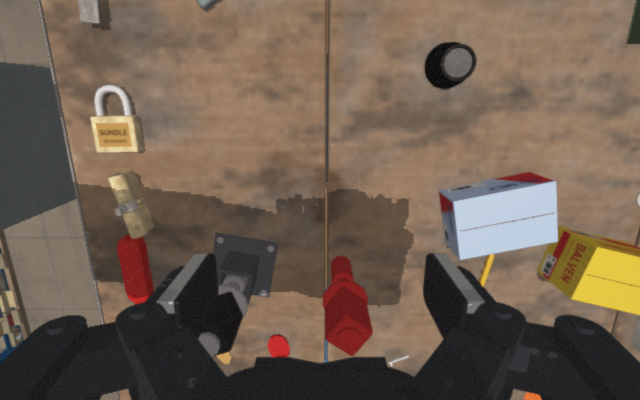

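The crop confirms it: black square grip, grey collar and cap, head standing in the dark holder. The red one at right is free-standing, so I'll leave it alone. The block's white guard plate has its hole near scene (305,249) and side (286,174), with the ball visible through it. Next I'll triangulate these points.

```bash
python3 - <<'E'
from h import *
L=lambda t:np.load(f'pics/{t}.npy',allow_pickle=True).item()
s,d,w=L('scene0'),L('side0'),L('wrist0')
r=np.round
def show(n,*a): p,e=tri(*a); print(n,r(p*1000,1),r(np.array(e)*1000,1)); return p
# cap top (light disc above the black grip)
for c,x0,x1,y0,y1 in((s,345,372,118,150),(d,360,384,232,250)):
    I=c['image'][y0:y1,x0:x1].astype(int); m=((I.min(2)>85)&(np.ptp(I,2)<25)).astype(np.uint8)
    n,l,st,ce=cv2.connectedComponentsWithStats(m)
    print([(st[i,4],r(ce[i]+[x0,y0],1).tolist(),st[i,:4].tolist()) for i in range(1,n) if st[i,4]>8])
print('screws scene',[r(onplane(s,*p,.004)[:2]*1000).tolist() for p in((341.8,169.3),(369.5,165.5),(359,177.5))])
print('screws side',[r(onplane(d,*p,.004)[:2]*1000).tolist() for p in((351.1,274.4),(383.9,284.7),(362,292))])
hole=show('hole',ray(s,305.3,249),ray(d,286,174.2)); ball=show('ball',ray(s,305.2,249.7),ray(d,288.5,180))
# guard quads
for c,x0,x1,y0,y1,th in((s,280,330,230,268,175),(d,270,305,160,190,175)):
    I=c['image'][y0:y1,x0:x1]; m=(I.min(2)>th).astype(np.uint8)
    k=max(cv2.findContours(m,0,2)[0],key=cv2.contourArea); k=cv2.convexHull(k)
    print('quad',(cv2.approxPolyDP(k,3,True)[:,0]+[x0,y0]).tolist(), cv2.contourArea(k))
for a in((288.7,240.5),(318.3,235.2),(322,257.7),(292.7,263)):
  for b in((285,167.5),(296.8,166.8),(282.7,182.8),(274.7,183.2)):
    p,e=tri(ray(s,*a),ray(d,*b)); 
    if max(e)<.006: print(a,b,r(p*1000,1),r(np.array(e)*1000,1))
E
```

```text
[(np.int32(17), [346.9, 120.6], [0, 0, 5, 7]), (np.int32(46), [355.2, 121.2], [7, 0, 7, 10]), (np.int32(23), [367.9, 122.3], [21, 2, 5, 6]), (np.int32(30), [358.3, 132.9], [10, 13, 7, 5])]
[(np.int32(59), [370.9, 241.7], [7, 6, 9, 8])]
screws scene [[514.0, -95.0], [447.0, -141.0], [458.0, -86.0]]
screws side [[459.0, -90.0], [506.0, -159.0], [449.0, -145.0]]
hole [468.2 238.1 103.2] [2.9 2.9]
ball [471.8 231.   85.8] [2. 2.]
quad [[317, 236], [321, 257], [292, 262], [287, 253], [289, 240]] 718.0
quad [[304, 189], [283, 189], [274, 183], [277, 171], [283, 166], [295, 166]] 537.5
(288.7, 240.5) (296.8, 166.8) [507.  239.3 113.2] [1.5 1.5]
(318.3, 235.2) (282.7, 182.8) [445.8 201.4 111.9] [5.7 5.7]
(322, 257.7) (274.7, 183.2) [428.8 236.   89.7] [3.1 3.1]
(292.7, 263) (285, 167.5) [483.2 276.4  95.5] [5.8 5.8]
```

Emit:
send_rows --increments '[{"dx": -2,"dy": 2,"dz": 0.8,"claw": 1},{"dx": -4,"dy": 4,"dz": 1,"claw": 1},{"dx": -4,"dy": 5.6,"dz": 1,"claw": 1},{"dx": -4,"dy": 5.6,"dz": 1,"claw": 1},{"dx": -4,"dy": 5.6,"dz": 1,"claw": 1}]'

```text
schema error: expected keys dx, dy, dz, roll, claw
```

```bash
python3 - <<'E'
from h import *
c=snap('wrist','w1'); s=get_state(); print(s['tcp_pos'],s['qvel'].max(),proj(c,[.468,.238,.103]))
L=lambda t:np.load(f'pics/{t}.npy',allow_pickle=True).item()
s,d,w=L('scene0'),L('side0'),L('wrist0')
print('cap',tri(ray(s,358.3,132.9),ray(d,370.9,241.7)))
print('red',onplane(w,350,335,.13),'brass',onplane(w,130,205,.04))
E
```

```text
[5.74695443e-01 3.29860931e-05 2.30727493e-01] 0.001651282885563677 (np.float64(145.76044728312115), np.float64(-188.61316464101813))
cap (array([ 0.48261385, -0.12058645,  0.13674613]), [0.0007140537753350402, 0.00071405377533509])
red [ 0.59877075 -0.11744964  0.13      ] brass [ 0.38387044 -0.03409191  0.04      ]
```

Emit:
send_rows --increments '[{"dx": 0,"dy": 2,"dz": 0,"claw": 1},{"dx": 0,"dy": 3.2,"dz": 0,"claw": 1},{"dx": 0,"dy": 3.2,"dz": 0,"claw": 1},{"dx": 0,"dy": 3.2,"dz": 0,"claw": 1},{"dx": 0,"dy": 3.2,"dz": 0,"claw": 1}]'

```text
schema error: expected keys dx, dy, dz, roll, claw
```

```bash
python3 - <<'E'
from h import *
c=snap('wrist','w2'); a=np.load('pics/w1.npy',allow_pickle=True).item()
s=get_state(); print(s['tcp_pos'],proj(c,[.468,.238,.103]))
def cr(c):
    u,v=proj(c,[.468,.238,.1]); x=int(np.clip(u-66,0,508)); y=int(np.clip(v-66,0,268)); print(x,y)
    return cv2.resize(c['image'][y:y+132,x:x+132],(396,396),interpolation=cv2.INTER_CUBIC)
cv2.imwrite('pics/crop2.png',np.hstack([cr(a),cr(c)]))
E
```

```text
[5.74777982e-01 3.71605471e-05 2.30857254e-01] (np.float64(145.63233171769173), np.float64(-188.52849305360834))
82 0
81 0
```

View pics/crop2.png

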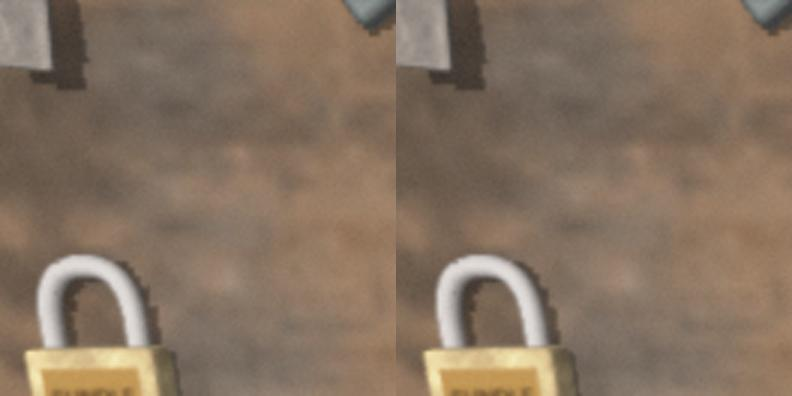

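The rows need a roll key, so the arm hasn't moved and the crop only shows bench and padlock. I'll resend with roll. The gun cap triangulates to (0.483, -0.121, 0.137), against an expected height of 0.140.

Emit:
send_rows --increments '[{"dx": -2,"dy": 2,"dz": 0.8,"roll": 0,"claw": 1},{"dx": -4,"dy": 4,"dz": 1,"roll": 0,"claw": 1},{"dx": -4,"dy": 5.6,"dz": 1,"roll": 0,"claw": 1},{"dx": -4,"dy": 5.6,"dz": 1,"roll": 0,"claw": 1},{"dx": -4,"dy": 5.6,"dz": 1,"roll": 0,"claw": 1}]' --grip_force 20

```text
clock: 0.88
tcp_pos: [0.4752, 0.14, 0.2563]
orientation: [0.0, 0.707, 0.707, -0.0]
wrist_force: [0.5, 1.1, -0.3]
finger_gap: 0.0856
grip_force: 0.0
```

```bash
python3 - <<'E'
from h import *
c=snap('wrist','w1'); s=get_state(); print(s['tcp_pos'],s['qvel'].max(),proj(c,[.468,.238,.103]))
E
```

```text
[0.47535793 0.13945949 0.25616997] 0.007099848330582794 (np.float64(310.9466222315013), np.float64(59.75915891616589))
```

Emit:
send_rows --increments '[{"dx": 0,"dy": 2,"dz": 0,"roll": 0,"claw": 1},{"dx": 0,"dy": 3.2,"dz": 0,"roll": 0,"claw": 1},{"dx": 0,"dy": 3.2,"dz": 0,"roll": 0,"claw": 1},{"dx": 0,"dy": 3.2,"dz": 0,"roll": 0,"claw": 1},{"dx": 0,"dy": 3.2,"dz": 0,"roll": 0,"claw": 1}]'

```text
clock: 1.55
tcp_pos: [0.4754, 0.2187, 0.2562]
orientation: [0.0, 0.708, 0.706, -0.0]
wrist_force: [0.5, -0.3, 0.5]
finger_gap: 0.0851
grip_force: 0.0
```

```bash
python3 - <<'E'
from h import *
c=snap('wrist','w2'); a=np.load('pics/w1.npy',allow_pickle=True).item()
s=get_state(); print(s['tcp_pos'],s['joint_pos'],proj(c,[.468,.238,.103]))
def cr(c):
    u,v=proj(c,[.468,.238,.09]); x=int(np.clip(u-66,0,508)); y=int(np.clip(v-66,0,268)); print(x,y)
    return cv2.resize(c['image'][y:y+132,x:x+132],(396,396),interpolation=cv2.INTER_CUBIC)
cv2.imwrite('pics/crop2.png',np.hstack([cr(a),cr(c)]))
E
```

```text
[0.47529968 0.21881436 0.25628186] [ 2.78077196e-01  2.06342327e-01 -3.45976668e-02  1.32999699e+00
 -2.15128425e-04  1.85075363e+00] (np.float64(311.41627381756166), np.float64(158.18117473209165))
245 0
245 89
```

View pics/crop2.png

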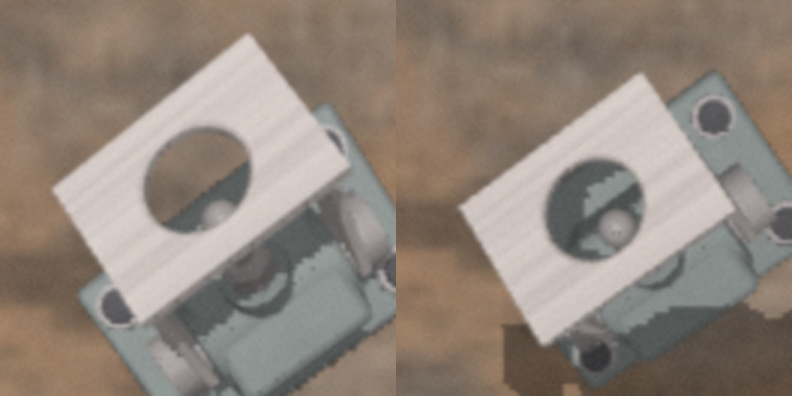

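Both crops show the guard, its hole and the ball. View 1 has the hole at about (311,60) and the ball at (317,72). View 2 has the hole at about (311,159) and the ball at (319,164). I'll triangulate those now.

```bash
python3 - <<'E'
from h import *
L=lambda t:np.load(f'pics/{t}.npy',allow_pickle=True).item()
a,b,s,d=L('w1'),L('w2'),L('scene0'),L('side0')
P={'hole':[(197,180),(199,209),(305.3,249),(286,174.2)],'ball':[(217,216),(222,226),(305.2,249.7),None],
'top':[(248,33),(245,72),(292.7,263),None],'left':[(52,188),(64,207),(322,257.7),None],'right':[(350,166),(337,210),(288.7,240.5),None],'bot':[(140,322),(147,344),(318.3,235.2),None]}
R={}
for n,(p,q,k,m) in P.items():
    r=[ray(a,245+p[0]/3,p[1]/3),ray(b,245+q[0]/3,89+q[1]/3),ray(s,*k)]
    if m: r.append(ray(d,*m))
    x,e=tri(*r); x2,e2=tri(*r[:2]); R[n]=x; print(n,np.round(x*1000,1),np.round(np.array(e)*1000,1),'wrist only',np.round(x2*1000,1))
e1=(R['top']+R['right']-R['left']-R['bot'])/2; e1=R['top']-R['left']+R['right']-R['bot']; e2=R['top']-R['right']+R['left']-R['bot']
n=np.cross(e1,e2); n/=np.linalg.norm(n); n*=np.sign(n[2]); print('sizes',np.linalg.norm(e1)/2,np.linalg.norm(e2)/2,'n',n,'tilt',np.degrees(np.arccos(n[2])),'az',np.degrees(np.arctan2(n[1],n[0])))
print('az long edge',np.degrees(np.arctan2(e1[1],e1[0])),'e2 az',np.degrees(np.arctan2(e2[1],e2[0])))
v=R['hole']-R['ball']; print('hole-ball',v*1000,np.linalg.norm(v),'centre',sum(R[k] for k in('top','left','right','bot'))/4)
E
```

```text
hole [468.  237.9 103.3] [0.2 0.2 2.8 3. ] wrist only [467.9 237.7 103.9]
ball [472.9 229.1  80.3] [1.2 1.6 1.5] wrist only [473.7 229.8  88. ]
top [480.7 275.3  88.4] [1.  0.6 1.3] wrist only [481.2 275.1  92.6]
left [426.8 236.3  88.2] [0.8 0.7 0.7] wrist only [427.9 236.7  93.6]
right [506.3 239.6 113. ] [1.  0.6 0.7] wrist only [506.1 239.7 117.7]
bot [452.3 200.9 113.4] [1.  0.7 1.2] wrist only [453.2 201.9 117.6]
sizes 0.06645549477915068 0.05039091178959837 n [-0.28813879  0.40191089  0.86916263] tilt 29.63852326177095 az 125.63757419803176
az long edge 35.733193310140805 e2 az 125.69052201001136
hole-ball [-4.91375302  8.74647565 23.06270207] 0.025150229259745433 centre [0.46649724 0.23801333 0.10075499]
```

Emit:
send_rows --increments '[{"dx": 0,"dy": -2.4,"dz": 0,"roll": 0,"claw": 1},{"dx": 0,"dy": -4.8,"dz": 0,"roll": -0.5,"claw": 1},{"dx": 0,"dy": -7.2,"dz": 0,"roll": -1,"claw": 1},{"dx": 0,"dy": -9.6,"dz": 0,"roll": -1,"claw": 1},{"dx": 0.2,"dy": -12,"dz": 0,"roll": -1,"claw": 1}]'

```text
clock: 2.22
tcp_pos: [0.4794, -0.0825, 0.2568]
orientation: [0.0, 0.755, 0.656, 0.0]
wrist_force: [0.9, -0.5, 0.5]
finger_gap: 0.0853
grip_force: 0.0
```

The plate measures 66.5 x 50.4 mm, with tilt 29.6° and azimuth 125.7°, which matches the text. Next I'll look at the gun from the wrist.

```bash
python3 - <<'E'
from h import *
c=snap('wrist','w3'); s=get_state(); print(s['tcp_pos'],s['orientation'])
u,v=proj(c,[.4826,-.1206,.14]); print(u,v)
x=int(u-66);y=int(np.clip(v-66,0,400-132));print(x,y)
cv2.imwrite('pics/crop3.png',cv2.resize(c['image'][y:y+132,x:x+132],(594,594),interpolation=cv2.INTER_CUBIC))
E
```

```text
[ 0.48058671 -0.08934425  0.25642709] [ 0.0025088   0.75709301  0.65330132 -0.00112546]
330.5518166040602 236.1459971282456
264 170
```

View pics/crop3.png

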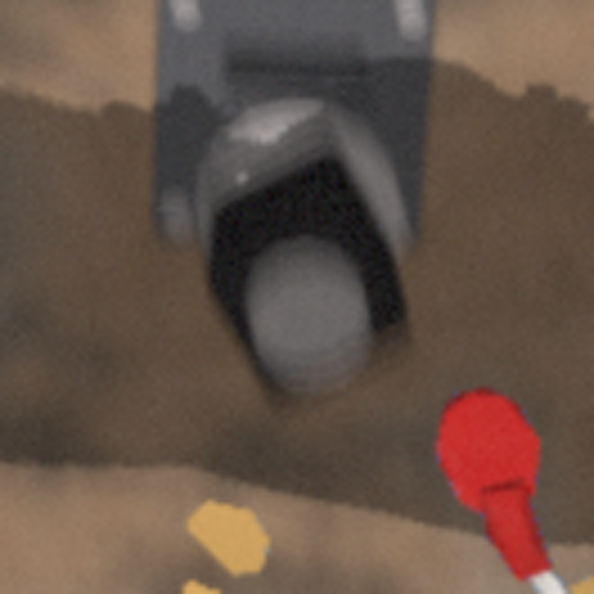

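The wrist crop shows the black grip turned about 25° to the holder, its grey cap centred at (332,239), with the collar below it. I'll work out the yaw from edges cast onto their planes.

```bash
python3 - <<'E'
from h import *
c=np.load('pics/w3.npy',allow_pickle=True).item()
f=lambda x,y,z: onplane(c,264+x/4.5,170+y/4.5,z)*1000
az=lambda p,q: np.degrees(np.arctan2(*(q-p)[[1,0]]))
print('cap',f(308,305,.140))
A,B=f(215,210,.086),f(335,158,.086); print('bottom edge',az(A,B),np.linalg.norm(B-A))
C,D=f(275,405,.136),f(408,333,.136);E_=f(210,285,.136); print('top edges',az(C,D),np.linalg.norm(D-C),az(E_,C),np.linalg.norm(E_-C))
print('top centre from diag',(D+E_)/2)
M=np.array(c['world_to_cam']);print('cam x az',np.degrees(np.arctan2(M[0,1],M[0,0])), -M[:3,:3].T@M[:3,3])
print(tri(ray(c,264+308/4.5,170+305/4.5),*[ray(np.load(f'pics/{n}.npy',allow_pickle=True).item(),*p) for n,p in(('scene0',(358.3,132.9)),('side0',(370.9,241.7)))]))
E
```

```text
cap [ 483.91343927 -122.20778228  140.        ]
bottom edge 16.424169777431043 27.68290630829877
top edges 22.63600650830012 28.056311882715367 -71.68288138628441 26.49090124932192
top centre from diag [ 483.98640071 -124.72193574  136.        ]
cam x az -8.11721081125869 [ 0.48928323 -0.01311847  0.39928562]
(array([ 0.48298998, -0.12170182,  0.13703621]), [0.0018373998901991713, 0.001569412305762142, 0.0008551852860318316])
```

Emit:
send_rows --increments '[{"dx": 0.15,"dy": -1.67,"dz": -0.8,"roll": 1.3,"claw": 1},{"dx": 0.15,"dy": -1.67,"dz": -2,"roll": 2.5,"claw": 1},{"dx": 0.15,"dy": -1.67,"dz": -3,"roll": 3.37,"claw": 1},{"dx": 0.15,"dy": -1.67,"dz": -3.5,"roll": 3.37,"claw": 1},{"dx": 0.15,"dy": -1.67,"dz": -3.5,"roll": 3.37,"claw": 1}]'

```text
clock: 2.9
tcp_pos: [0.4832, -0.1216, 0.1684]
orientation: [-0.001, 0.582, 0.813, -0.0]
wrist_force: [-0.2, -0.5, 0.3]
finger_gap: 0.0857
grip_force: 0.0
```

Emit:
send_rows --increments '[{"dx": 0,"dy": 0,"dz": -1,"roll": 0,"claw": 1},{"dx": 0,"dy": 0,"dz": -2,"roll": 0,"claw": 1},{"dx": 0,"dy": 0,"dz": -2.7,"roll": 0,"claw": 1},{"dx": 0,"dy": 0,"dz": -2.98,"roll": 0,"claw": 1},{"dx": 0,"dy": 0,"dz": -2.98,"roll": 0,"claw": 1}]'

```text
clock: 3.52
tcp_pos: [0.4842, -0.1218, 0.0949]
orientation: [0.0, 0.581, 0.814, 0.0]
wrist_force: [-0.1, 0.2, -0.0]
finger_gap: 0.0854
grip_force: 0.0
```

Emit:
send_rows --increments '[{"dx": 0,"dy": 0,"dz": 0,"roll": 0,"claw": 0.2},{"dx": 0,"dy": 0,"dz": 0,"roll": 0,"claw": -0.2},{"dx": 0,"dy": 0,"dz": 0,"roll": 0,"claw": -1},{"dx": 0,"dy": 0,"dz": 0,"roll": 0,"claw": -1},{"dx": 0,"dy": 0,"dz": 0,"roll": 0,"claw": -1}]' --grip_force 25

```text
clock: 4.15
tcp_pos: [0.4842, -0.1219, 0.0947]
orientation: [0.0, 0.581, 0.814, 0.0]
wrist_force: [-0.7, -0.2, 2.8]
finger_gap: 0.0298
grip_force: 32.7
```

Emit:
send_rows --increments '[{"dx": 0,"dy": 0,"dz": 0.5,"roll": 0,"claw": -1},{"dx": 0,"dy": 0,"dz": 1.08,"roll": 1.2,"claw": -1},{"dx": 0,"dy": 0,"dz": 1.08,"roll": 2.5,"claw": -1},{"dx": 0,"dy": 0,"dz": 1.08,"roll": 3.8,"claw": -1},{"dx": 0,"dy": 0,"dz": 1.08,"roll": 5.1,"claw": -1}]' --grip_force 25

```text
clock: 4.78
tcp_pos: [0.4833, -0.1215, 0.1213]
orientation: [-0.001, 0.258, 0.966, 0.0]
wrist_force: [0.9, -0.7, -3.7]
finger_gap: 0.0296
grip_force: 31.9
```

Emit:
send_rows --increments '[{"dx": 0,"dy": 0,"dz": 0,"roll": 1.3,"claw": -1},{"dx": 0,"dy": 0,"dz": 0,"roll": 2.4,"claw": -1},{"dx": 0,"dy": 0,"dz": 0,"roll": 2.78,"claw": -1},{"dx": 0,"dy": 0,"dz": 0,"roll": 2.78,"claw": -1},{"dx": 0,"dy": 0,"dz": 0,"roll": 2.78,"claw": -1}]' --grip_force 20

```text
clock: 5.4
tcp_pos: [0.4835, -0.1216, 0.1212]
orientation: [-0.0, 0.07, 0.998, 0.0]
wrist_force: [-0.1, 0.9, -3.7]
finger_gap: 0.0295
grip_force: 32.0
```

Emit:
send_rows --increments '[{"dx": 0.67,"dy": -0.1,"dz": -0.06,"roll": 0,"claw": -1},{"dx": 1.03,"dy": -0.15,"dz": 0.09,"roll": 0,"claw": -1},{"dx": 1.37,"dy": -0.19,"dz": 0.1,"roll": 0,"claw": -1},{"dx": 1.7,"dy": -0.24,"dz": 0.03,"roll": 0,"claw": -1},{"dx": 2.06,"dy": -0.29,"dz": -0.11,"roll": 0,"claw": -1}]'

```text
clock: 6.02
tcp_pos: [0.5357, -0.1289, 0.1185]
orientation: [-0.0, 0.07, 0.998, 0.0]
wrist_force: [-4.0, 0.7, -2.2]
finger_gap: 0.0299
grip_force: 29.8
```

```bash
python3 - <<'E'
from h import *
c=snap('side','s4');e=snap('scene','c4'); s=get_state(); print(s['tcp_pos'],s['wrist_force'],s['finger_gap'],s['grip_force'])
p=s['tcp_pos']; u,v=proj(c,p); U,V=proj(e,p); print(u,v,U,V)
def cr(c,u,v): x,y=int(u)-50,int(v)-50; print(x,y); return cv2.resize(c['image'][y:y+100,x:x+100],(400,400),interpolation=cv2.INTER_CUBIC)
cv2.imwrite('pics/crop4.png',np.hstack([cr(c,u,v),cr(e,U,V)]))
E
```

```text
[ 0.53657147 -0.12910273  0.11825995] [-0.9700026   0.85558464 -4.27478705] 0.02975840917656763 29.627148807048798
390.66508951993524 239.63718488199098 340.2874004235428 130.19395728585454
340 189
290 80
```

View pics/crop4.png

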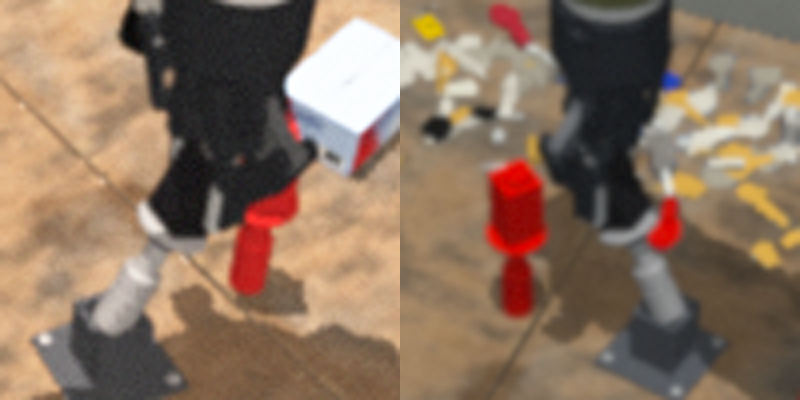

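The gun is now clearly leaning in the pads, its head resting in the tube rim, and the red gun is untouched. The head axis in the side crop runs from about (148,242) to (110,318), and in the scene crop from (640,245) to (669,312). I'll check the tilt.

```bash
python3 - <<'E'
from h import *
c=np.load('pics/s4.npy',allow_pickle=True).item();e=np.load('pics/c4.npy',allow_pickle=True).item()
def axis(c,im):
    # head's grey pixels: line fit
    return None
def nrm(c,o,p,q): a=ray(c,o[0]+p[0]/4,o[1]+p[1]/4)[1]; b=ray(c,o[0]+q[0]/4,o[1]+q[1]/4)[1]; n=np.cross(a,b); return n/np.linalg.norm(n)
for p,q,P,Q in (((148,242),(110,318),(240,245),(269,312)),((145,245),(112,316),(238,245),(270,315))):
    d=np.cross(nrm(c,(340,189),p,q),nrm(e,(290,80),P,Q)); d/=np.linalg.norm(d); d*=np.sign(d[2])
    print(d,'tilt',np.degrees(np.arccos(d[2])),'az',np.degrees(np.arctan2(d[1],d[0])))
E
```

```text
[0.40414785 0.00408442 0.91468455] tilt 23.83903106063364 az 0.5790260166984947
[0.40313783 0.0321406  0.91457469] tilt 23.854599901324065 az 4.558325883701774
```

Emit:
send_rows --increments '[{"dx": 0,"dy": 0,"dz": 0,"roll": 0,"claw": -1},{"dx": 0.2,"dy": -0.03,"dz": 0.35,"roll": 0,"claw": -1},{"dx": 0.4,"dy": -0.06,"dz": 0.7,"roll": 0,"claw": -1},{"dx": 0.6,"dy": -0.08,"dz": 1.5,"roll": 0,"claw": -1},{"dx": 0.6,"dy": -0.08,"dz": 2.2,"roll": 0,"claw": -1}]' --grip_force 60

```text
clock: 6.75
tcp_pos: [0.5518, -0.1315, 0.1753]
orientation: [0.001, 0.07, 0.998, -0.0]
wrist_force: [1.1, -0.5, -4.9]
finger_gap: 0.0291
grip_force: 63.7
```

```bash
cat >> h.py <<'E'
def toolframe(s):
    from scipy.spatial.transform import Rotation as Ro
    q=s['orientation']; R=Ro.from_quat([q[1],q[2],q[3],q[0]]).as_matrix(); return R, s['tcp_pos']-.019*R[:,2]
def gunpts(s,th,L=.1077,ts=(0,.044,.066,.08,.105)):
    R,G=toolframe(s); a=-R[:,0]*np.sin(th)-R[:,2]*np.cos(th); return a,[G+a*(t-L) for t in ts]
E
python3 - <<'E'
from h import *
s0=get_state();c=snap('wrist','w5'); s=get_state(); print(s['tcp_pos'],s['wrist_force'],s['finger_gap'])
for t in(22,26,30,34): print(t,[np.round(proj(c,p),0).tolist() for p in gunpts(s,np.radians(t))[1][:4]])
y,x=slice(120,330),slice(240,400)
u,v=np.array(proj(c,gunpts(s,np.radians(28))[1][0])).astype(int); print(u,v)
y0,x0=max(v-75,0),max(u-75,0)
cv2.imwrite('pics/crop5.png',cv2.resize(c['image'][y0:y0+150,x0:x0+150],(600,600),interpolation=cv2.INTER_CUBIC)); print(x0,y0)
E
```

```text
[ 0.55271073 -0.13189122  0.17788523] [ 0.2319211  -0.77751997 -1.9881671 ] 0.029049506711990573
22 [[320.0, 147.0], [320.0, 188.0], [320.0, 215.0], [320.0, 236.0]]
26 [[320.0, 137.0], [320.0, 182.0], [320.0, 211.0], [320.0, 233.0]]
30 [[320.0, 126.0], [320.0, 175.0], [320.0, 207.0], [320.0, 230.0]]
34 [[320.0, 116.0], [320.0, 169.0], [320.0, 203.0], [320.0, 227.0]]
319 131
244 56
```

```bash
python3 - <<'E'
from h import *
s=get_state(); c=np.load('pics/w5.npy',allow_pickle=True).item()
R,G=toolframe(s)
for t in(20,24,28,30,32,36):
    th=np.radians(t); a,(M,H,_,C,_)=gunpts(s,th); e=R[:,0]*np.cos(th)-R[:,2]*np.sin(th)
    print(t,'mouth rim rows',[round(proj(c,M+k*.012*e)[1],1) for k in(1,-1)],'head top front',round(proj(c,H+.012*e)[1],1),'collar low front',round(proj(c,C-.006*a+.022*e)[1],1))
I=c['image'].astype(int)
for v in range(84,236,3): print(v,I[v,317:324].mean(0).astype(int).tolist(),end=' ')
print()
for v in (130,140,150,160,170): 
    r=I[v,270:370]; sat=np.ptp(r,1); print(v,''.join('#' if q<18 else '.' for q in sat))
E
```

```text
20 mouth rim rows [np.float64(135.1), np.float64(168.4)] head top front 172.8 collar low front 189.9
24 mouth rim rows [np.float64(124.6), np.float64(157.9)] head top front 166.4 collar low front 187.6
28 mouth rim rows [np.float64(114.1), np.float64(147.5)] head top front 160.2 collar low front 185.7
30 mouth rim rows [np.float64(108.8), np.float64(142.2)] head top front 157.2 collar low front 184.9
32 mouth rim rows [np.float64(103.5), np.float64(137.0)] head top front 154.3 collar low front 184.2
36 mouth rim rows [np.float64(92.8), np.float64(126.5)] head top front 148.6 collar low front 183.1
84 [69, 67, 68] 87 [107, 104, 104] 90 [111, 107, 108] 93 [108, 104, 105] 96 [108, 104, 105] 99 [107, 103, 105] 102 [128, 127, 131] 105 [138, 139, 145] 108 [139, 139, 146] 111 [140, 140, 146] 114 [139, 140, 145] 117 [140, 139, 145] 120 [139, 140, 145] 123 [139, 140, 146] 126 [142, 144, 149] 129 [144, 145, 150] 132 [136, 136, 142] 135 [138, 138, 143] 138 [138, 139, 145] 141 [138, 139, 145] 144 [180, 181, 188] 147 [192, 192, 200] 150 [161, 162, 169] 153 [159, 159, 166] 156 [148, 149, 154] 159 
[... 299 characters left out ...]
 37] 207 [39, 35, 39] 210 [40, 37, 39] 213 [37, 34, 37] 216 [38, 38, 39] 219 [38, 37, 38] 222 [37, 36, 38] 225 [38, 37, 38] 228 [38, 37, 39] 231 [32, 33, 35] 234 [30, 30, 32] 
130 ...........#################################################################################........
140 ..............................##########################################............................
150 .............................###########################################............................
160 ............................#############################################...........................
170 ................................######################################..............................
```

View pics/crop5.png

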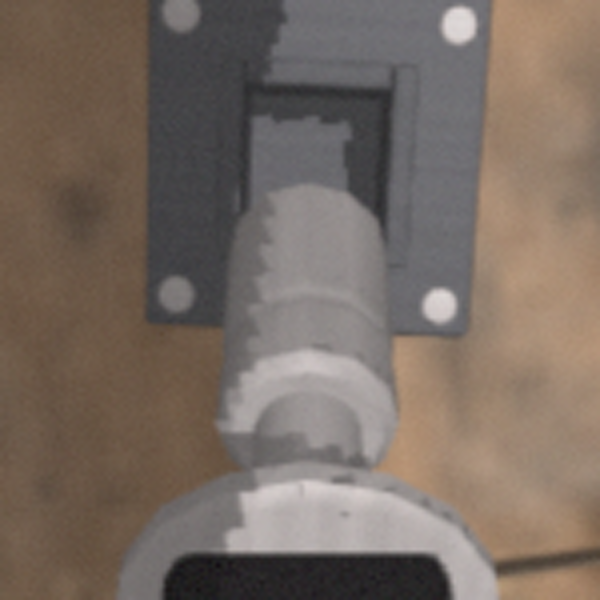

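The wrist crop shows the gun leaning straight along the image's vertical axis: mouth rim at row 102, head shoulder at 144, collar's lower edge at 172 and grip foot at 194. I'll fit tilt and grip length to these.

```bash
python3 - <<'E'
from h import *
from scipy.optimize import least_squares
c=np.load('pics/w5.npy',allow_pickle=True).item(); c0=np.load('pics/wrist0.npy',allow_pickle=True).item()
s=get_state(); R,_=toolframe(s)
cam=lambda c:ray(c,0,0)[0]
off=cam(c0)-np.array([.57475,0,.2307]); kx,kz=off[1],off[2]; print(off)
T=cam(c)-R[:,0]*kx+R[:,2]*kz; print('TCP at picture',T, s['tcp_pos'])
G=T-.019*R[:,2]
obs=np.array([102.3,144,172,194.2])
def rows(p):
    th,L=p; a=-R[:,0]*np.sin(th)-R[:,2]*np.cos(th); e=R[:,0]*np.cos(th)-R[:,2]*np.sin(th)
    return np.array([proj(c,G+a*(t-L)+r*e)[1] for t,r in((0,.012),(.044,.012),(.074,.022),(.080,.015))])
f=least_squares(lambda p:rows(p)-obs,[.5,.107]); print(np.degrees(f.x[0]),f.x[1],f.fun)
for L in(.105,.1077): f=least_squares(lambda p:rows([p[0],L])-obs,[.5]); print(L,np.degrees(f.x[0]),f.fun)
for ex in((0,),(1,)): 
    f=least_squares(lambda p:np.delete(rows(p)-obs,ex),[.5,.107]); print(ex,np.degrees(f.x[0]),f.x[1],f.fun)
E
```

```text
[0.0002123  0.07003346 0.14233139]
TCP at picture [ 0.55234162 -0.13176081  0.17578049] [ 0.55271073 -0.13189122  0.17788523]
30.363694833200643 0.1144205111988706 [-1.39531025  2.78341128 -0.24376343 -1.07396949]
0.105 35.36777817118629 [-5.58572122  7.95054981 14.08835165 14.30763747]
0.1077 34.0599101124682 [-5.01402792  5.87589517  9.3834946   9.35139897]
(0,) 33.06922469151282 0.11316003632526733 [-0.01866553  0.27587492 -0.24929806]
(1,) 29.957153960440802 0.11414583982796825 [-0.01950036  0.43656022 -0.40216684]
```

Emit:
send_rows --increments '[{"dx": 0,"dy": 0,"dz": 1.5,"roll": 1.2,"claw": -1},{"dx": -0.6,"dy": 1.8,"dz": 2.6,"roll": 2.5,"claw": -1},{"dx": -1.2,"dy": 4,"dz": 2.6,"roll": 3.8,"claw": -1},{"dx": -1.8,"dy": 6.2,"dz": 2.6,"roll": 5.1,"claw": -1},{"dx": -2.4,"dy": 8.4,"dz": 2.6,"roll": 6.4,"claw": -1}]' --grip_force 80

```text
clock: 7.42
tcp_pos: [0.4904, 0.0805, 0.2394]
orientation: [0.001, -0.371, 0.929, -0.0]
wrist_force: [1.4, 0.2, -4.2]
finger_gap: 0.0293
grip_force: 80.9
```

Emit:
send_rows --increments '[{"dx": -0.7,"dy": 2.2,"dz": 0,"roll": 1.3,"claw": -1},{"dx": -1.3,"dy": 4.4,"dz": 0,"roll": 2.6,"claw": -1},{"dx": -2,"dy": 6.4,"dz": 0,"roll": 3.9,"claw": -1},{"dx": -2.5,"dy": 8,"dz": 0,"roll": 5.2,"claw": -1},{"dx": -2.69,"dy": 8.86,"dz": 0,"roll": 6.5,"claw": -1}]'

```text
clock: 8.05
tcp_pos: [0.4225, 0.3028, 0.2392]
orientation: [-0.001, 0.741, -0.671, 0.0]
wrist_force: [0.8, -0.0, -3.8]
finger_gap: 0.0289
grip_force: 80.9
```

Emit:
send_rows --increments '[{"dx": 0,"dy": 0,"dz": 0,"roll": 1.3,"claw": -1},{"dx": 0,"dy": 0,"dz": 0,"roll": 2.6,"claw": -1},{"dx": 0,"dy": 0,"dz": -0.4,"roll": 3.8,"claw": -1},{"dx": 0,"dy": 0,"dz": -0.83,"roll": 3.8,"claw": -1},{"dx": 0,"dy": 0,"dz": -0.83,"roll": 3.8,"claw": -1}]'

```text
clock: 8.68
tcp_pos: [0.4225, 0.3002, 0.2169]
orientation: [0.001, 0.889, -0.458, -0.001]
wrist_force: [-0.3, -0.2, -4.4]
finger_gap: 0.029
grip_force: 80.8
```

```bash
python3 - <<'E'
from h import *
for i in range(3): c=snap('wrist','w6')
s=get_state(); R,G=toolframe(s); print(s['clock'],s['tcp_pos'],s['joint_pos'],s['wrist_force'],s['finger_gap'],'az',np.degrees(np.arctan2(R[1,0],R[0,0])))
a,(M,H,*_)=gunpts(s,np.radians(30.2),.1143); print('M',M,'hole px',proj(c,[.4675,.238,.1025]),'mouth px',proj(c,M))
u,v=proj(c,[.465,.245,.11]); x,y=int(np.clip(u-80,0,480)),int(np.clip(v-80,0,240)); print(x,y)
cv2.imwrite('pics/crop6.png',cv2.resize(c['image'][y:y+160,x:x+160],(600,600),interpolation=cv2.INTER_CUBIC))
for n in('scene','side'): snap(n,n+'6')
E
```

```text
8.825 [0.42322335 0.30052619 0.21811425] [ 4.62710479e-01  2.09054330e-01 -1.24649654e-01  1.23677779e+00
  2.73644855e-05 -1.72795230e+00] [ 0.27420049  0.94831358 -3.70144203] 0.029086829245441932 az -54.484268630431394
M [0.45664531 0.2537408  0.13832892] hole px (np.float64(320.5732882951469), np.float64(87.0203281152685)) mouth px (np.float64(320.1561470624576), np.float64(117.72985080323754))
237 17
```

```bash
python3 - <<'E'
from h import *
L=lambda t:np.load(f'pics/{t}.npy',allow_pickle=True).item()
w=L('w6')['image'][17:167,245:395]
o=[cv2.resize(w,(600,600),interpolation=cv2.INTER_CUBIC)]; r=[]
for n in('scene6','side6'):
    c=L(n); u,v=proj(c,[.458,.25,.13]); x,y=int(u)-25,int(v)-37; print(n,x,y)
    r.append(cv2.resize(c['image'][y:y+75,x:x+50],(200,300),interpolation=cv2.INTER_CUBIC))
cv2.imwrite('pics/crop6.png',np.hstack(o+[np.vstack(r)]))
E
```

```text
scene6 280 210
side6 254 129
```

View pics/crop6.png

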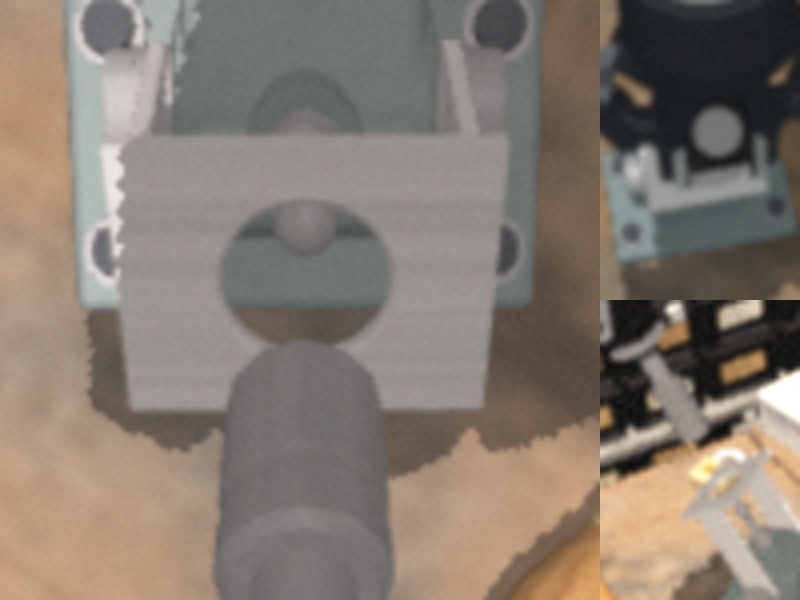

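The wrist view shows the mouth rim at about (321,102), lined up laterally with the hole at (321,86) and the ball at (321,73), and the head square to the plate. The side inset shows the gun parallel to the nipple axis. I'll refine the offsets with this third wrist view.

```bash
python3 - <<'E'
from h import *
from scipy.optimize import least_squares
L=lambda t:np.load(f'pics/{t}.npy',allow_pickle=True).item()
a1,b1,c,s0=L('w1'),L('w2'),L('w6'),L('scene0')
A=np.array([np.sin(np.pi/6)*np.cos(np.radians(125.7)),np.sin(np.pi/6)*np.sin(np.radians(125.7)),np.cos(np.pi/6)])
for n,p in {'hole':[(197,180),(199,209),(305,275)],'ball':[(217,216),(222,226),(305,225)]}.items():
    r=[ray(a1,245+p[0][0]/3,p[0][1]/3),ray(b1,245+p[1][0]/3,89+p[1][1]/3),ray(c,245+p[2][0]/4,17+p[2][1]/4)]
    x,e=tri(*r); print(n,np.round(x*1000,1),np.round(np.array(e)*1000,1)); 
    if n=='hole': H=x
    else: B=x
print('hole-ball',(H-B)*1000,'expected',A*24)
H2=(H+B+24e-3*A)/2; print('axis pt H',H2*1000)
s=get_state(); R,_=toolframe(s); cam=ray(c,0,0)[0]
G=cam-R[:,0]*.07003+R[:,2]*(.14233-.019)
obs=np.array([102,145.])
def pts(th,Lg): a=-R[:,0]*np.sin(th)-R[:,2]*np.cos(th); e=R[:,0]*np.cos(th)-R[:,2]*np.sin(th); return a,e,G-a*Lg
def rows(p):
    a,e,M=pts(*p); return np.array([proj(c,M+r*e+t*a)[1] for t,r in((0,.012),(.044,.012))])
f=least_squares(lambda p:rows(p)-obs,[.52,.114]); print('gun tilt,L',np.degrees(f.x[0]),f.x[1])
for th,Lg in((np.radians(30.2),.1143),f.x):
    a,e,M=pts(th,Lg); d=(M-H2)@A; print('M',M*1000,'standoff',d*1000,'lateral err (xyz)',(M-H2-d*A)*1000,'angle',np.degrees(np.arccos(a@A)),rows((th,Lg)))
E
```

```text
hole [467.8 237.5 103.5] [0.3 0.2 0.5]
ball [473.4 229.7  87.4] [0.5 1.  0.5]
hole-ball [-5.64821944  7.8313115  16.14509616] expected [-7.00249454  9.74500232 20.78460969]
axis pt H [467.09634062 238.45270194 105.8375462 ]
gun tilt,L 28.588346058599672 0.11745572577335209
M [456.81495654 253.59115677 138.28061522] standoff 37.24317250498278 lateral err (xyz) [0.58507892 0.01617139 0.18953551] angle 0.20733601592232798 [100.16787104 145.9674324 ]
M [456.0668499  254.64309752 133.93159621] standoff 34.12221896113076 lateral err (xyz) [-1.07363023  2.33534963 -1.45665845] angle 1.409131946655592 [102. 145.]
```

Lateral error is about 1 mm and the angle error under 1.5°. I'll feed through the hole, stopping short of the jaws.

Emit:
send_rows --increments '[{"dx": 0.175,"dy": -0.244,"dz": -0.52,"roll": 0,"claw": -1},{"dx": 0.35,"dy": -0.487,"dz": -1.04,"roll": 0,"claw": -1},{"dx": 0.525,"dy": -0.731,"dz": -1.56,"roll": 0,"claw": -1},{"dx": 0.642,"dy": -0.893,"dz": -1.905,"roll": 0,"claw": -1},{"dx": 0.677,"dy": -0.942,"dz": -2.01,"roll": 0,"claw": -1}]' --grip_force 80

```text
clock: 9.55
tcp_pos: [0.4398, 0.2763, 0.1666]
orientation: [0.001, 0.889, -0.457, -0.001]
wrist_force: [-0.3, 0.3, -3.6]
finger_gap: 0.0292
grip_force: 81.0
```

```bash
python3 - <<'E'
from h import *
for i in range(3): c=snap('wrist','w7')
s=get_state(); print(s['clock'],s['tcp_pos'],s['wrist_force'],s['ft_torque'],s['finger_gap'])
I=c['image'].astype(int)
for v in range(80,215,3): print(v,int(I[v,317:325].mean()),end=' ')
E
```

```text
9.7 [0.44001473 0.2769666  0.16766405] [ 0.19316942  0.40564542 -5.10521341] [ 0.06553329  0.14963384 -0.0087199 ] 0.02904453001888228
80 103 83 107 86 115 89 122 92 113 95 110 98 137 101 138 104 138 107 138 110 139 113 142 116 111 119 105 122 104 125 105 128 109 131 103 134 104 137 105 140 105 143 110 146 123 149 114 152 108 155 111 158 112 161 112 164 112 167 113 170 113 173 111 176 122 179 122 182 116 185 115 188 115 191 115 194 64 197 30 200 30 203 29 206 30 209 29 212 29
```

Emit:
send_rows --increments '[{"dx": 0.07,"dy": -0.097,"dz": -0.208,"roll": 0,"claw": -1},{"dx": 0.117,"dy": -0.162,"dz": -0.346,"roll": 0,"claw": -1},{"dx": 0.152,"dy": -0.211,"dz": -0.45,"roll": 0,"claw": -1},{"dx": 0.187,"dy": -0.26,"dz": -0.554,"roll": 0,"claw": -1},{"dx": 0.21,"dy": -0.292,"dz": -0.624,"roll": 0,"claw": -1}]' --grip_force 110

```text
clock: 10.32
tcp_pos: [0.4439, 0.271, 0.1523]
orientation: [-0.001, 0.89, -0.457, -0.002]
wrist_force: [-5.5, 4.2, 1.9]
finger_gap: 0.0289
grip_force: 109.6
```

```bash
cat > chk.py <<'E'
from h import *
F=[]
for i in range(4): c=snap('wrist','w8'); F.append(get_state()['wrist_force'])
s=get_state(); A=np.array([-.2918,.406,.866]); f=np.mean(F,0)-[.2,.4,-4.1]
print(s['clock'],s['tcp_pos'],'advance',-(s['tcp_pos']-[.4232,.3005,.2181])@A*1000,'f',f,'axial',f@A,s['ft_torque'],s['finger_gap'])
I=c['image'].astype(int)
print([(v,int(I[v,317:325].mean())) for v in range(92,200,2)])
E
python3 chk.py
```

```text
10.525 [0.4443757  0.26960469 0.15065524] advance 77.12973092081774 f [-0.7533346   1.06230447 -7.89054978] axial -6.182097457779727 [0.90952113 0.29509314 0.04862296] 0.028704965938569214
[(92, 101), (94, 108), (96, 105), (98, 109), (100, 119), (102, 119), (104, 105), (106, 103), (108, 103), (110, 104), (112, 104), (114, 130), (116, 135), (118, 137), (120, 134), (122, 135), (124, 135), (126, 137), (128, 137), (130, 138), (132, 139), (134, 110), (136, 102), (138, 102), (140, 102), (142, 102), (144, 111), (146, 120), (148, 120), (150, 109), (152, 106), (154, 108), (156, 109), (158, 110), (160, 110), (162, 110), (164, 110), (166, 110), (168, 109), (170, 110), (172, 108), (174, 109), (176, 118), (178, 124), (180, 118), (182, 114), (184, 113), (186, 113), (188, 113), (190, 113), (192, 113), (194, 70), (196, 31), (198, 28)]
```

The jaws met at about 8 N, and now the tool is being pulled inwards, so the coupler seems to have snapped on. I'll press further in small steps and watch the force.

Emit:
send_rows --increments '[{"dx": 0.012,"dy": -0.016,"dz": -0.035,"roll": 0,"claw": -1},{"dx": 0.023,"dy": -0.032,"dz": -0.07,"roll": 0,"claw": -1},{"dx": 0.035,"dy": -0.049,"dz": -0.104,"roll": 0,"claw": -1},{"dx": 0.035,"dy": -0.049,"dz": -0.104,"roll": 0,"claw": -1},{"dx": 0.035,"dy": -0.049,"dz": -0.104,"roll": 0,"claw": -1}]' --grip_force 110

```text
clock: 11.15
tcp_pos: [0.4456, 0.2685, 0.1495]
orientation: [0.0, 0.889, -0.457, -0.0]
wrist_force: [-5.0, 2.5, -5.2]
finger_gap: 0.0286
grip_force: 115.7
```

```bash
python3 chk.py
```

```text
11.35 [0.44556358 0.26856406 0.14953635] advance 78.86780734428886 f [-4.13242163  2.56441801 -2.37865078] axial 0.18708277071566937 [ 0.8794549  1.3105185 -0.0821979] 0.028689836922610193
[(92, 91), (94, 96), (96, 105), (98, 106), (100, 106), (102, 114), (104, 105), (106, 103), (108, 103), (110, 103), (112, 104), (114, 104), (116, 104), (118, 131), (120, 134), (122, 136), (124, 134), (126, 135), (128, 135), (130, 137), (132, 137), (134, 139), (136, 136), (138, 107), (140, 102), (142, 103), (144, 113), (146, 119), (148, 121), (150, 110), (152, 106), (154, 108), (156, 110), (158, 110), (160, 108), (162, 109), (164, 109), (166, 110), (168, 109), (170, 110), (172, 110), (174, 110), (176, 117), (178, 124), (180, 119), (182, 114), (184, 113), (186, 114), (188, 113), (190, 113), (192, 112), (194, 71), (196, 29), (198, 32)]
```

Emit:
send_rows --increments '[{"dx": 0.0,"dy": 0.0,"dz": -0.04,"roll": 0,"claw": -1},{"dx": 0.008,"dy": -0.01,"dz": -0.08,"roll": 0,"claw": -1},{"dx": 0.015,"dy": -0.021,"dz": -0.124,"roll": 0,"claw": -1},{"dx": 0.015,"dy": -0.021,"dz": -0.124,"roll": 0,"claw": -1},{"dx": 0.015,"dy": -0.021,"dz": -0.124,"roll": 0,"claw": -1}]'

```text
clock: 11.98
tcp_pos: [0.4461, 0.2682, 0.1476]
orientation: [-0.0, 0.889, -0.457, -0.0]
wrist_force: [-6.8, 3.1, 0.9]
finger_gap: 0.0294
grip_force: 116.5
```

```bash
python3 chk.py
```

```text
12.175 [0.44605594 0.26818457 0.14763794] advance 80.80957177967373 f [-6.87221929  2.20405874  5.49248246] axial 7.656651240823636 [ 0.58764652  1.75189611 -0.20644831] 0.029029704274421395
[(92, 93), (94, 92), (96, 100), (98, 105), (100, 105), (102, 109), (104, 109), (106, 103), (108, 103), (110, 103), (112, 103), (114, 103), (116, 103), (118, 107), (120, 135), (122, 134), (124, 134), (126, 134), (128, 136), (130, 136), (132, 136), (134, 136), (136, 138), (138, 134), (140, 104), (142, 103), (144, 103), (146, 114), (148, 121), (150, 120), (152, 108), (154, 106), (156, 108), (158, 108), (160, 109), (162, 109), (164, 109), (166, 109), (168, 109), (170, 110), (172, 109), (174, 109), (176, 118), (178, 123), (180, 118), (182, 113), (184, 113), (186, 112), (188, 113), (190, 112), (192, 112), (194, 70), (196, 32), (198, 28)]
```

Emit:
send_rows --increments '[{"dx": -0.02,"dy": 0,"dz": 0,"roll": 0,"claw": -1},{"dx": -0.018,"dy": -0.028,"dz": -0.06,"roll": 0,"claw": -1},{"dx": -0.018,"dy": -0.057,"dz": -0.118,"roll": 0,"claw": -1},{"dx": -0.018,"dy": -0.057,"dz": -0.118,"roll": 0,"claw": -1},{"dx": -0.018,"dy": -0.057,"dz": -0.118,"roll": 0,"claw": -1}]'

```text
clock: 12.8
tcp_pos: [0.4465, 0.2672, 0.1453]
orientation: [-0.001, 0.889, -0.457, 0.001]
wrist_force: [-5.4, 3.6, 3.1]
finger_gap: 0.029
grip_force: 116.7
```

```bash
cat >> chk.py <<'E'
l=f-(f@A)*A; print('lat e',l@[-.505,.703,-.5],'c',l@[.812,.584,0])
for cx in (285,300,340,355): print(cx,[int(I[v,cx-3:cx+4].mean()) for v in range(130,160,2)])
E
python3 chk.py
```

```text
13.0 [0.44651984 0.26719638 0.14535161] advance 83.32610428541831 f [-6.44568109  3.13321462  6.91709032] axial 9.143135097547605 [ 0.77585236  1.51544443 -0.14868242] 0.02883194593532986
[(92, 94), (94, 92), (96, 91), (98, 102), (100, 105), (102, 104), (104, 110), (106, 110), (108, 103), (110, 103), (112, 103), (114, 103), (116, 103), (118, 103), (120, 105), (122, 130), (124, 134), (126, 135), (128, 133), (130, 134), (132, 135), (134, 135), (136, 137), (138, 137), (140, 137), (142, 109), (144, 103), (146, 103), (148, 105), (150, 119), (152, 119), (154, 116), (156, 105), (158, 106), (160, 109), (162, 109), (164, 109), (166, 109), (168, 109), (170, 110), (172, 110), (174, 109), (176, 119), (178, 123), (180, 119), (182, 112), (184, 114), (186, 113), (188, 112), (190, 112), (192, 112), (194, 70), (196, 30), (198, 28)]
lat e 2.0012125903861913 c -3.40558055397147
285 [135, 135, 136, 137, 137, 138, 134, 132, 132, 131, 131, 136, 138, 138, 135]
300 [134, 135, 136, 136, 137, 137, 133, 131, 130, 117, 105, 94, 93, 105, 107]
340 [134, 135, 136, 135, 138, 137, 132, 129, 119, 103, 92, 89, 91, 94, 99]
355 [134, 134, 135, 135, 137, 137, 132, 131, 130, 129, 130, 135, 136, 138, 133]
```

```bash
python3 - <<'E'
from h import *
c=np.load('pics/w8.npy',allow_pickle=True).item()
A=np.array([-.2918,.406,.866]);e=np.array([.505,-.703,.5]);H=np.array([.4678,.2375,.1035])
for k in(7,12.5,17): print(k,[round(v,1) for v in proj(c,H+k*1e-3*A+.012*e)])
print('plate: hole near rim',proj(c,H+.015*e),'hole far',proj(c,H-.015*e),'top edge',proj(c,H+.025*e))
d=np.load('pics/side6.npy',allow_pickle=True).item(); print([np.round(proj(d,H+k*1e-3*A),1).tolist() for k in(0,7,12.5)])
E
```

```text
7 [np.float64(320.8), np.float64(152.7)]
12.5 [np.float64(320.7), np.float64(159.9)]
17 [np.float64(320.7), np.float64(166.0)]
plate: hole near rim (np.float64(320.74479474948976), np.float64(139.28320647991367)) hole far (np.float64(320.8754269281349), np.float64(182.33894389149185)) top edge (np.float64(320.69381296866067), np.float64(122.47985686943711))
[[285.1, 174.8], [283.8, 172.8], [282.8, 171.3]]
```

Emit:
send_rows --increments '[{"dx": -0.003,"dy": -0.015,"dz": -0.03,"roll": 0,"claw": -1},{"dx": -0.005,"dy": -0.035,"dz": -0.07,"roll": 0,"claw": -1},{"dx": -0.008,"dy": -0.058,"dz": -0.11,"roll": 0,"claw": -1},{"dx": -0.008,"dy": -0.058,"dz": -0.11,"roll": 0,"claw": -1},{"dx": -0.008,"dy": -0.058,"dz": -0.11,"roll": 0,"claw": -1}]'

```text
clock: 13.62
tcp_pos: [0.4471, 0.2662, 0.1432]
orientation: [-0.002, 0.89, -0.457, 0.001]
wrist_force: [-6.4, 4.2, 5.8]
finger_gap: 0.0287
grip_force: 117.0
```

```bash
python3 chk.py
```

```text
13.825 [0.44703765 0.26621312 0.14317885] advance 85.75801759237864 f [-5.54333832  3.9483053   8.95085715] axial 10.972000360551812 [ 0.93351184  1.31841374 -0.11106141] 0.028897078905778213
[(92, 92), (94, 93), (96, 91), (98, 93), (100, 102), (102, 105), (104, 104), (106, 110), (108, 111), (110, 102), (112, 102), (114, 103), (116, 103), (118, 102), (120, 103), (122, 103), (124, 123), (126, 134), (128, 135), (130, 133), (132, 133), (134, 135), (136, 135), (138, 136), (140, 137), (142, 138), (144, 125), (146, 102), (148, 103), (150, 103), (152, 116), (154, 119), (156, 120), (158, 107), (160, 104), (162, 108), (164, 109), (166, 109), (168, 109), (170, 109), (172, 110), (174, 109), (176, 118), (178, 122), (180, 117), (182, 112), (184, 112), (186, 112), (188, 112), (190, 112), (192, 112), (194, 70), (196, 28), (198, 29)]
lat e 1.1020626600346142 c -2.197162270629023
285 [135, 134, 135, 136, 137, 137, 139, 134, 131, 133, 131, 129, 133, 137, 137]
300 [133, 134, 135, 136, 137, 136, 138, 135, 131, 131, 120, 107, 97, 93, 103]
340 [134, 133, 135, 134, 136, 136, 138, 135, 129, 125, 110, 95, 90, 90, 92]
355 [133, 134, 133, 134, 136, 135, 138, 135, 128, 132, 131, 129, 132, 136, 137]
```

Emit:
send_rows --increments '[{"dx": -0.002,"dy": -0.014,"dz": -0.018,"roll": 0,"claw": -1},{"dx": -0.004,"dy": -0.028,"dz": -0.035,"roll": 0,"claw": -1},{"dx": -0.004,"dy": -0.028,"dz": -0.035,"roll": 0,"claw": -1},{"dx": -0.004,"dy": -0.028,"dz": -0.035,"roll": 0,"claw": -1},{"dx": -0.004,"dy": -0.028,"dz": -0.035,"roll": 0,"claw": -1}]'

```text
clock: 14.45
tcp_pos: [0.4472, 0.2658, 0.1425]
orientation: [-0.003, 0.89, -0.457, 0.001]
wrist_force: [-6.4, 5.6, 4.8]
finger_gap: 0.0289
grip_force: 117.0
```

```bash
python3 chk.py
```

```text
14.65 [0.44718632 0.26578242 0.14248021] advance 86.5812831634731 f [-5.45585916  5.03041587  9.34029646] axial 11.723065284009222 [ 1.10631467  1.27815562 -0.0462601 ] 0.02902672198000079
[(92, 90), (94, 95), (96, 92), (98, 91), (100, 98), (102, 106), (104, 105), (106, 106), (108, 115), (110, 104), (112, 102), (114, 103), (116, 103), (118, 103), (120, 103), (122, 102), (124, 105), (126, 132), (128, 134), (130, 136), (132, 133), (134, 134), (136, 134), (138, 135), (140, 134), (142, 137), (144, 136), (146, 108), (148, 102), (150, 102), (152, 105), (154, 119), (156, 119), (158, 115), (160, 106), (162, 105), (164, 108), (166, 109), (168, 109), (170, 109), (172, 109), (174, 109), (176, 118), (178, 122), (180, 117), (182, 113), (184, 112), (186, 112), (188, 113), (190, 113), (192, 111), (194, 70), (196, 28), (198, 31)]
lat e 1.6240572446531898 c -1.4942985971664013
285 [135, 132, 134, 135, 136, 137, 138, 137, 133, 131, 132, 130, 130, 135, 137]
300 [134, 133, 135, 134, 136, 136, 138, 137, 133, 131, 126, 111, 100, 93, 100]
340 [135, 133, 134, 133, 135, 135, 137, 136, 131, 128, 118, 102, 91, 91, 90]
355 [135, 132, 133, 134, 136, 135, 137, 136, 131, 130, 131, 129, 130, 134, 137]
```

The shoulder sits where a homed coupler should, the spring is about 8 mm in (roughly 10–11 N), and the grip isn't slipping. Handing in.

```bash
python3 -c "
from workcell import hand_in
print(hand_in())"
```

```text
the job is handed in; nothing more can be done
None
```

I handed the job in at about 15 s of the 38 s: by force and camera readings the coupler is snapped onto the nipple through the guard hole, with the handle held about 8 mm down its 16 mm stroke and still gripped. The hand-in gave no verdict.

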